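# Let down a wound hand winch

### The job

The hand winch on the bench is still wound up against its return spring. Swing its release lever all the way off, take the load on the crank until the pawl springs clear of the ratchet wheel, then ease the crank back gently, never letting it fly or ram the stop, until its arm rests on the rubber-capped stop. Leave the release lever off and the pawl clear, and leave the things lying round about alone.

Things in the scene. Friction and masses are not known exactly. Their poses are not given: they have to be found in the camera images.
- winch: Hand winch fixed to the bench: base plate 190 x 210 x 12 mm, bare steel drum with upright axis, on it a ratchet wheel (110 mm across, 14 teeth, 72 to 84 mm above the bench), above that the crank. Origin: on the drum axis at bench height; z up. Pawl and release lever stand on the winch's own -y side, the crank's working sweep is on its +y side.
- drum (a joint): Angle of drum, wheel and crank arm, counter-clockwise from the winch's x axis seen from above (rad). Growing = winding; a spring pulls it back with 0.12 N m/rad x (angle + 2.2), 3 to 6 N at the grip. Found at about 2.2, pawl in a tooth (pitch 0.449). Rests on the stop at an angle equal to the stop's yaw relative to the winch. Pawl clear and nothing holding it, it flies back at once.
- crank_grip (a point): Middle of the crank's grip, 150 mm above the bench: an upright round black sleeve, 24 mm in diameter, 110 to 184 mm above the bench, 85 mm from the drum axis, at the end of the flat crank arm (22 mm wide, 98 to 108 mm high). The sleeve spins freely on its pin, so the fingers need not turn with the crank.
- crank_side (a point): Point on the clockwise side of the crank arm, 68 mm from the axis, 103 mm high, that lands on the stop.
- lever (a joint): Release lever angle (rad): found on, about 0; 0.62 = fully off, at its end stop. Clockwise from above as it grows, the post swinging away from the drum. Stiff (3 to 4 N at the post), stays where left. It moves the pawl only through a light spring: the loaded tooth is undercut and holds the pawl in until the crank is wound a little (0.03 to 0.2 rad) to take the load.
- lever_post (a point): The release lever's black upright finger post, 18 mm in diameter, from 90 to 154 mm above the bench; this point is on its axis, 135 mm high, 68 mm from the lever's pivot.
- lever_pivot (a point): Pivot of the release lever and of the pawl (same upright axis), 92 mm above the bench, 99 mm from the drum axis. The flat lever arm is 89 to 95 mm high and 16 mm wide.
- stop: Rest stop: a flat bar out from under the drum with a steel post capped in rubber, 14 mm in diameter, 112 mm high, 68 mm from the drum axis. Origin on the drum axis at bench height; its yaw relative to the winch (-0.3 to 0.7 rad) is the crank angle at rest. The spring alone presses the arm on it with 3 to 5 N; the buffer must not be rammed.
- stop_face (a point): Point on the rubber that the crank arm's side lands on, 68 mm from the axis, 103 mm high; crank_side meets it at rest.
- tape: Bystander: roll of tape lying flat, 104 mm across, 30 mm high; origin under its centre.
- can: Bystander: grey can, 66 mm across, 110 mm high, standing; origin under its centre.
- offcut: Bystander: offcut of square steel tube 140 x 40 x 40 mm, along its x; origin under its centre.
- pawl_nose (a point): Nose of the pawl, a steel finger 52 mm long on the release lever's pivot, 78 mm above the bench (72 to 84 mm), under the lever. Its horizontal distance from the drum axis is about 52 mm while it sits in a tooth, over 60 mm when clear; with the lever off and the load taken off the tooth it springs out to about 66 mm by itself.

How it is judged:
By the outcome, as a careful person would: the job done as asked, in the order asked, and still so for the second after the job is handed in, with the robot touching nothing.
It also fails if it takes over 61 s, if anything falls off the work surface, if the arm or the gripper's body presses on something with over 40 N, if the wrist force passes 120 N, or if a joint passes its speed limit or range.

### The arm

A 6-joint arm with a two-finger parallel gripper is mounted at the origin on the work surface. World frame = base frame: x ahead of the robot, y to its left, z up, the work surface at z = 0. Lengths are in m, angles in degrees, forces in N, time in s.
With the tool pointing down it reaches from about 0.25 to 0.725 m from the base axis. Payload 9.7 kg.
Tool frame: the origin (TCP) lies at the very end of the fingers, on their centre line; the grasp point (between the pads) lies 19 mm behind it (bot.grip_point_offset is the distance from the TCP to the grasp point, in m); y points along the fingers, x is the direction in which the jaws open and shut, and the axes are right-handed (so a half turn about y gives the same grasp; the last joint's range is limited). The gripper opens to 85 mm and grips with 20 to 120 N. Pads are 22 mm wide; open, the fingers measure 114 mm over their backs; the gripper's body (76 mm by 85 mm) begins 54 mm behind the grasp point. The pads swing forward as they close: fully open they stand 13 mm farther back than shut.
Start: joints at [-76.433, 4.979, 10.078, 95.1, 0, 90], TCP at [0.129, -0.535, 0.231] pointing down, gripper open.
Joint ranges: [-179.16, 179.16], [-48.56, 103.87], [-65.8, 70.77], [-126.05, 130.52], [-82.76, 87.17], [-180, 180]. Speed limits (degrees/s): [127.2, 127.2, 147.25, 180, 180, 180].

### API

Orientations are given as [roll, pitch, yaw] about the fixed x, y, z axes, in that order (R = Rz(yaw) Ry(pitch) Rx(roll)).
In Python, from workcell import bot gives the robot as it stands.
- The arm moves only by the shell command python3 -m inch 'ROWS' [FORCE]. ROWS is JSON, a list of rows, each a list of 3 entries, a list of its own where there are three numbers: the shift along the tool's x, y, z in mm, then the turn, a rotation vector about the tool's x, y, z in rad, then the finger opening in mm, from 0 to 85.4. In form: [[[x, y, z], [ax, ay, az], grip], ...]. A call has 1 to 20 rows; each row is the pose to reach, as a shift and turn from the pose measured when the call began, along the tool's axes at that moment; what a row does not reach only later rows make up. A row lasts 1/10 s, in which the tool goes at most 50 mm and 8.59 degrees, less where a joint would pass 70% of its speed; a pose out of reach is approached as far as the arm can. A call with a gripper value outside its range is refused whole. The fingers move at their own pace and stop on an object; FORCE is the grip in N (left out, the last holds). Time passes only in rows, so rows that repeat a pose let the fingers close. It gives the time, the measured TCP pose, the force and the opening at its end, in the units of the state.
- bot.get_obs(): the state, without advancing time (a new reading comes with each control period).
- bot.camera(name): name is "side" or "top" or "wrist"; returns a dict with "frame" (400x640x3 uint8, red, green, blue), "mtx" (3x3 intrinsics, pixels), "origin" and "orientation" of the camera in the world. Camera axes: x right, y down, z forward; pixel columns grow to the right and rows downward; lengths in m; the calibration is good to about 2 mm. A picture is of the moment at which its call begins. There is no depth.
- bot.job_done(): hands the job in, once; it reports no verdict.
Trained networks look in a picture, given as the dict that the camera call returned (one of the last four; its "shot" number tells which), for a name from the list of things; names that differ only in an ending like _2 or _b are one class to them, and where a whole thing is asked for, a point or a joint stands for the part that bears it (a point fixed in the world has none). Each returns a list of dicts, best first, with "confidence" (0 to 1); they miss things now and then, are a little off and sometimes report something else, mostly with a low value. They report only what shows in the picture. A call takes as long as a camera call.
- bot.search_frame(picture, name): "box" ([left, top, right, bottom] in pixels, round what is visible of it).
- bot.cut_out(picture, name): "region" (400x640 bool, what is visible of it) and "box" ([left, top, right, bottom] in pixels, round what is visible of it).
The state is a dict: "time": time; "q": joint angles; "qd": joint speeds; "joint_efforts": joint torques, N m; "ee_pos": TCP position; "tcp_rot": TCP orientation; "wrist_force": force on the tool from outside, world axes, zero at the start; "torque": the same for the moment, N m; "opening": finger opening in m.
Only numpy, scipy, OpenCV 4.12 (cv2) and the standard library are available. Lean on these libraries where they do the work, as an engineer would, in place of code of your own. Each camera call takes 0.05 s, during which the arm holds its last target. There are 200 camera calls.

## Working session

There is one attempt and no reset: what is moved stays moved. The work goes in short steps, Python scripts to look and compute and a shell command to move; the robot and the scene stay as the last step left them, time stands still between calls to the robot, and variables do not carry over. Pictures are saved under pics/ and viewed, about 8 in all and at most 12, crops included, and the job is handed in when it is done.

```bash
mkdir -p pics; cat > h.py <<'E'
import numpy as np, cv2
from workcell import bot
from scipy.spatial.transform import Rotation as R
def camR(c):
    o=np.array(c["orientation"],float)
    return o if o.shape==(3,3) else R.from_euler('xyz',o,degrees=True).as_matrix()
def ray(c,u,v):
    d=camR(c)@np.linalg.inv(np.array(c["mtx"]))@np.array([u,v,1.]);return np.array(c["origin"]),d
def atz(c,u,v,z):
    o,d=ray(c,u,v);return o+d*(z-o[2])/d[2]
def proj(c,p):
    q=np.array(c["mtx"])@(camR(c).T@(np.array(p)-np.array(c["origin"])));return q[:2]/q[2]
def save(c,n,crop=None,s=1):
    f=cv2.cvtColor(c["frame"],cv2.COLOR_RGB2BGR)
    if crop: f=f[crop[1]:crop[3],crop[0]:crop[2]]
    cv2.imwrite("pics/"+n,cv2.resize(f,None,fx=s,fy=s,interpolation=cv2.INTER_CUBIC))
E
python3 - <<'E'
from h import *
o=bot.get_obs();print({k:np.round(v,3) for k,v in o.items()})
for n in("top","side"):
    c=bot.camera(n);save(c,n+"0.png");print(n,np.round(c["origin"],3),np.round(c["orientation"],3).tolist(),np.round(c["mtx"],1).tolist())
    for t in("winch","drum","crank_grip","crank_side","lever","lever_post","lever_pivot","stop","stop_face","pawl_nose","tape","can","offcut"):
        print(t,[(np.round(r["box"]).astype(int).tolist(),round(float(r["confidence"]),2)) for r in bot.search_frame(c,t)[:2]])
E
```

```text
{'time': np.float64(0.0), 'q': array([-7.6433e+01,  5.0110e+00,  1.0034e+01,  9.5098e+01, -1.0000e-03,
        9.0001e+01]), 'qd': array([ 0.024, -0.146,  0.044, -0.044, -0.009,  0.077]), 'joint_efforts': array([-1.0000e-03, -5.2038e+01,  4.6481e+01,  1.6000e-02, -0.0000e+00,
       -0.0000e+00]), 'ee_pos': array([ 0.129, -0.534,  0.231]), 'tcp_rot': array([-9.0001e+01,  7.6000e-02, -7.6434e+01]), 'wrist_force': array([-0.386,  0.176,  0.004]), 'torque': array([ 0.028, -0.011, -0.024]), 'opening': np.float64(0.085)}
top [0.528 0.08  0.886] [-173.236, -1.346, -88.961] [[443.2, 0.0, 311.6], [0.0, 443.2, 195.0], [0.0, 0.0, 1.0]]
winch [([307, 179, 449, 320], 0.89)]
drum [([319, 210, 405, 272], 0.98), ([444, 202, 495, 242], 0.49)]
crank_grip [([321, 207, 408, 276], 0.68), ([393, 259, 448, 297], 0.62)]
crank_side [([317, 210, 404, 274], 0.82)]
lever [([391, 260, 449, 299], 0.88)]
lever_post [([394, 260, 450, 297], 0.62)]
lever_pivot [([305, 181, 446, 320], 0.8)]
stop [([390, 204, 404, 215], 0.76), ([392, 261, 447, 294], 0.47)]
stop_face [([387, 207, 402, 213], 0.63), ([445, 200, 499, 241]
[... 173 characters left out ...]
54, -18.305] [[398.4, 0.0, 322.6], [0.0, 398.4, 209.2], [0.0, 0.0, 1.0]]
winch [([233, 208, 360, 378], 0.74)]
drum [([278, 211, 338, 328], 0.56)]
crank_grip [([279, 209, 339, 328], 0.65), ([232, 206, 364, 377], 0.63)]
crank_side []
lever [([259, 303, 301, 344], 0.58)]
lever_post [([257, 303, 305, 346], 0.64), ([278, 211, 338, 328], 0.61)]
lever_pivot [([234, 211, 360, 378], 0.91)]
stop [([285, 275, 347, 329], 0.65), ([326, 204, 374, 249], 0.56)]
stop_face [([301, 280, 352, 331], 0.91)]
pawl_nose [([263, 307, 295, 330], 0.53)]
tape [([327, 203, 372, 248], 0.79)]
can [([338, 347, 384, 400], 0.86), ([235, 208, 360, 378], 0.55)]
offcut [([360, 251, 409, 321], 0.81), ([327, 205, 372, 250], 0.74)]
```

```bash
python3 - <<'E'
import cv2,numpy as np
a=cv2.imread("pics/top0.png")[100:340,240:520];b=cv2.imread("pics/side0.png")[170:400,200:440]
a=cv2.resize(a,(400*7//6,400),interpolation=2);b=cv2.resize(b,(330,316),interpolation=2)
cv2.imwrite("pics/both.png",cv2.hconcat([cv2.resize(a,(466,400)),cv2.copyMakeBorder(b,0,84,0,0,0)]))
E
```

```text
(no output)
```

View pics/top0.png

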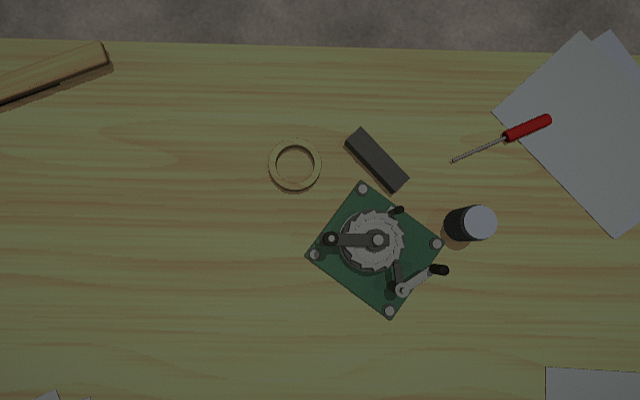

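View pics/both.png

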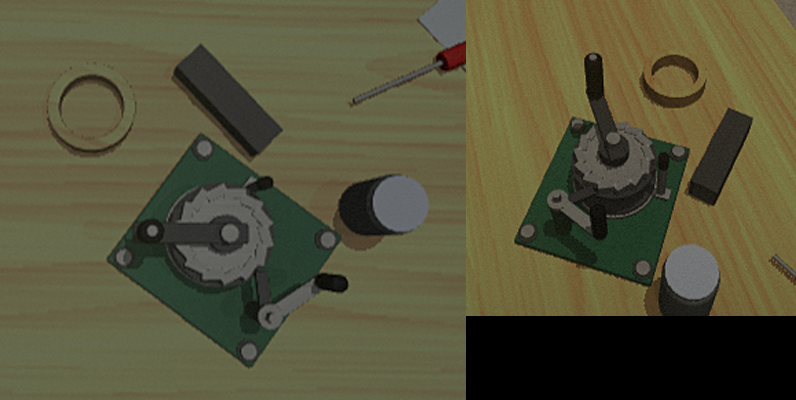

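The top view shows the crank hub at about (378,240), the grip at (331,239), the stop cap at (399,210), the lever pivot at (402,290) and the lever post top at (446,271). The can stands close to the lever post, at (480,222). Next I triangulate these.

```bash
python3 - <<'E'
from h import *
T=bot.camera("top");S=bot.camera("side")
s=lambda x,y:(200+x/1.375-466/1.375,170+y/1.374)
pt=lambda x,y:(240+x/1.664,100+y/1.664)
P={"hub":(pt(231,233),s(613,139),.112),"grip":(pt(151,231),s(594,58),.184),"stopcap":(pt(265,183),s(664,158),.112),"pivot":(pt(270,317),s(556,198),.097),"posttop":(pt(344,284),s(598,210),.154),"cantop":(pt(400,204),s(692,272),.11)}
W={}
for k,(a,b,z) in P.items():
    A=atz(T,*a,z);B=atz(S,*b,z);W[k]=A;print(k,A.round(4),B.round(4))
for n,b in {"b1":(204,147),"b2":(123,257),"b3":(249,351),"b4":(327,240)}.items():
    W[n]=atz(T,*pt(*b),.016);print(n,W[n].round(4))
bc=np.mean([W["b%d"%i] for i in(1,2,3,4)],0);print("boltcentre",bc.round(4))
for k in("grip","stopcap","pivot","posttop"):
    d=(W[k]-W["hub"])[:2];print(k,np.hypot(*d).round(4),np.arctan2(d[1],d[0]).round(3))
d=(W["posttop"]-W["pivot"])[:2];print("post-pivot",np.hypot(*d).round(4),np.arctan2(d[1],d[0]).round(3))
for i,j in((1,2),(2,3),(3,4),(4,1)):
    d=(W["b%d"%j]-W["b%d"%i])[:2];print(i,j,np.hypot(*d).round(4),np.arctan2(d[1],d[0]).round(3))
for n in("offcut","tape","can"):
  for c in(T,S):
    r=bot.search_frame(c,n)[:1]
    if r:
        b=r[0]["box"];print(n,c is T,atz(c,(b[0]+b[2])/2,(b[1]+b[3])/2,.02).round(3))
E
```

```text
hub [ 0.5432 -0.0546  0.112 ] [ 0.5456 -0.0485  0.112 ]
grip [0.5423 0.0341 0.184 ] [0.5461 0.0325 0.184 ]
stopcap [ 0.5965 -0.0907  0.112 ] [ 0.5989 -0.0956  0.112 ]
pivot [ 0.4561 -0.0986  0.097 ] [ 0.4568 -0.0989  0.097 ]
posttop [ 0.4944 -0.1592  0.154 ] [ 0.4966 -0.157   0.154 ]
cantop [ 0.5772 -0.2349  0.11  ] [ 0.5789 -0.2384  0.11  ]
b1 [ 0.6466 -0.039   0.016 ]
b2 [0.5149 0.0553 0.016 ]
b3 [ 0.4097 -0.0923  0.016 ]
b4 [ 0.539  -0.1851  0.016 ]
boltcentre [ 0.5276 -0.0653  0.016 ]
grip 0.0887 1.582
stopcap 0.0643 -0.595
pivot 0.0976 -2.675
posttop 0.1154 -2.008
post-pivot 0.0717 -1.007
1 2 0.1621 2.52
2 3 0.1813 -2.19
3 4 0.1591 -0.622
4 1 0.1814 0.936
offcut True [ 0.707 -0.071  0.02 ]
offcut False [ 0.703 -0.069  0.02 ]
tape True [0.689 0.103 0.02 ]
tape False [0.684 0.091 0.02 ]
can True [ 0.586 -0.254  0.02 ]
can False [ 0.59  -0.218  0.02 ]
```

```bash
python3 -m inch '[[[-14,0,22],[0,-0.06,0],60],[[-37,0,57],[0,-0.15,0],60],[[-62,0,97],[0,-0.26,0],60],[[-90,0,142],[0,-0.37,0],60],[[-118,0,186],[0,-0.49,0],60],[[-146,0,230],[0,-0.60,0],60],[[-174,0,274],[0,-0.72,0],60],[[-202,0,318],[0,-0.83,0],60],[[-230,0,362],[0,-0.95,0],60],[[-255,0,402],[0,-1.05,0],60],[[-272,0,430],[0,-1.12,0],60],[[-281,0,442],[0,-1.16,0],60],[[-281,0,442],[0,-1.16,0],60],[[-281,0,442],[0,-1.16,0],60]]' 40
python3 - <<'E'
from h import *
o=bot.get_obs();print(o["time"],o["ee_pos"],o["tcp_rot"],o["q"])
c=bot.camera("wrist");save(c,"w1.png");S=bot.camera("side")
for n in("lever_post","crank_grip"):
  for r in bot.search_frame(c,n)[:2]:print(n,np.round(r["box"]),r["confidence"])
for p in([.4955,-.158,.154],[.456,-.0987,.097],[.5445,-.0525,.112]):print(proj(c,p))
E
```

```text
time: 3.2
ee_pos: [0.4924, -0.1581, 0.2313]
tcp_rot: [-90.0, 0.0, -10.0]
wrist_force: [-0.5, 0.7, 1.1]
opening: 0.0601
3.2 [ 0.4923646  -0.1581433   0.23126939] [-9.00173744e+01  2.44147804e-02 -1.00100328e+01] [-1.77952649e+01  4.79162047e-01  5.40164991e+00  9.49443241e+01
 -2.05214455e-02  8.22147681e+01]
lever_post [254. 110. 330. 210.] 0.94
lever_post [433.   0. 578. 121.] 0.64
crank_grip [293.   0. 414. 128.] 0.84
[322.64257224 205.31499013]
[268.24533537 131.89349845]
[359.91972531  56.05052222]
```

View pics/w1.png

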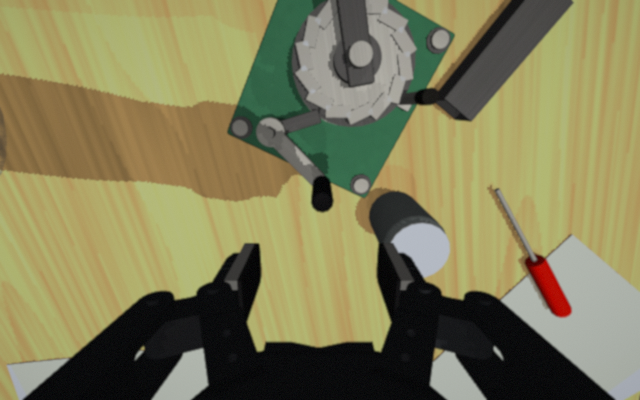

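The wrist view agrees with the map: the post top is at (321,200) against (323,205) predicted, and the pivot and hub match as well. Next I descend around the post and grip it.

```bash
python3 -m inch '[[[0,30,0],[0,0,0],60],[[0,65,0],[0,0,0],60],[[0,95,1],[0,0,0],60],[[0,112,1],[0,0,0],60],[[0,118,1],[0,0,0],60],[[0,118,1],[0,0,0],60],[[0,118,1],[0,0,0],15],[[0,118,1],[0,0,0],15],[[0,118,1],[0,0,0],15],[[0,118,1],[0,0,0],15],[[0,118,1],[0,0,0],15],[[0,118,1],[0,0,0],15]]' 40
```

```text
time: 4.6
ee_pos: [0.4936, -0.1588, 0.1149]
tcp_rot: [-90.1, -0.2, -10.1]
wrist_force: [4.1, -4.1, 1.8]
opening: 0.0174
```

```bash
python3 -m inch '[[[-2,0,-2],[0,0.04,0],15],[[-5,0,-4],[0,0.09,0],15],[[-8,0,-6],[0,0.14,0],15],[[-10.5,0,-8],[0,0.19,0],15],[[-13.5,0,-9.5],[0,0.24,0],15],[[-16.5,0,-11],[0,0.29,0],15],[[-20,0,-12.5],[0,0.34,0],15],[[-23,0,-14],[0,0.39,0],15],[[-26,0,-15],[0,0.44,0],15],[[-29.5,0,-16],[0,0.49,0],15],[[-33,0,-16.5],[0,0.54,0],15],[[-36.3,0,-17],[0,0.59,0],15],[[-36.3,0,-17],[0,0.59,0],15]]'
```

```text
time: 5.9
ee_pos: [0.4545, -0.1688, 0.1149]
tcp_rot: [-89.9, -0.2, -44.0]
wrist_force: [-2.5, 2.9, -0.9]
opening: 0.0168
```

```bash
python3 -m inch '[[[-1.4,0,-1.4],[0,0.03,0],15],[[-2.2,0,-2.1],[0,0.04,0],15],[[-2.2,0,-2.1],[0,0.04,0],15]]'; python3 -m inch '[[[-1.4,0,-1.4],[0,0.02,0],15],[[-2.2,0,-2.1],[0,0.03,0],15],[[-2.2,0,-2.1],[0,0.03,0],15]]'
```

```text
time: 6.2
ee_pos: [0.4531, -0.1688, 0.115]
tcp_rot: [-89.8, -0.3, -46.3]
wrist_force: [10.7, 2.0, -8.1]
opening: 0.0169
time: 6.5
ee_pos: [0.4526, -0.169, 0.1151]
tcp_rot: [-89.6, -0.5, -48.0]
wrist_force: [16.0, -0.6, -10.5]
opening: 0.0171
```

The post has hit its end stop: force rose to 16 N after about 0.61 rad of travel. I release and lift, then move over the crank grip.

```bash
python3 -m inch '[[[0.5,0,0.5],[0,0,0],40],[[0.5,0,0.5],[0,0,0],50],[[0.5,0,0.5],[0,0,0],50],[[0,0,0],[0,0,0],50],[[0,-30,0],[0,0,0],50],[[0,-70,0],[0,0,0],50],[[0,-100,0],[0,0,0],50],[[0,-112,0],[0,0,0],50],[[0,-112,0],[0,0,0],50]]' 60
python3 - <<'E'
from h import *
c=bot.camera("top");save(c,"t1.png",(280,150,460,330),3);o=bot.get_obs();print(o["time"],o["ee_pos"],o["tcp_rot"],o["wrist_force"])
for n in("lever_post","crank_grip"):
  for r in bot.search_frame(c,n)[:2]:print(n,np.round(r["box"]),r["confidence"])
for k,p in dict(hub=[.5438,-.052,.112],gr=[.543,.033,.184],p0=[.493,-.157,.154],pend=[.452,-.1665,.154]).items():print(k,(proj(c,p)-[280,150])*3)
E
```

```text
time: 7.4
ee_pos: [0.4519, -0.1691, 0.2286]
tcp_rot: [-89.5, -0.7, -48.0]
wrist_force: [0.2, 0.4, 0.3]
opening: 0.0499
7.45 [ 0.45145134 -0.16887298  0.22691482] [-89.57997019  -0.56656401 -47.97985797] [-0.26812517  0.10874227  0.61769653]
lever_post [392. 261. 454. 301.] 0.56
crank_grip [321. 208. 408. 275.] 0.97
hub [291.97075919 268.98905079]
gr [154.28820152 265.0834039 ]
p0 [496.3282095  364.53906405]
pend [515.01579977 441.28806425]
```

View pics/t1.png

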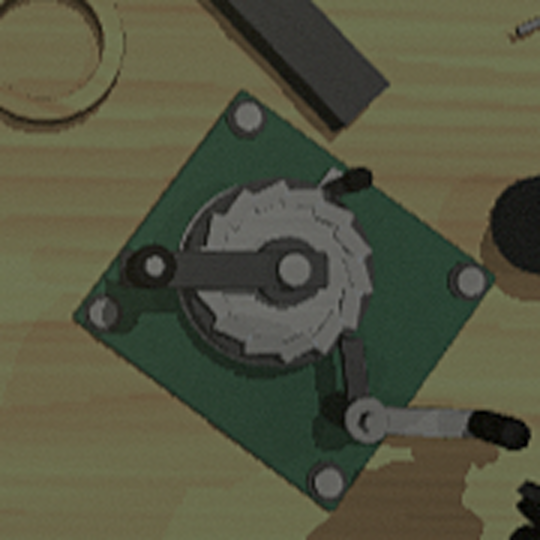

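```bash
python3 - <<'E'
from h import *
c=bot.camera("top");f=lambda x,y,z:atz(c,280+x/3,150+y/3,z)
a=f(516,432,.154);p=f(367,420,.097);b=f(474,424,.092);g=f(154,266,.184);h=f(293,270,.112)
print(a,p,b,g,h)
for q in(a,b):
  d=q-p;print(np.hypot(*d[:2]),np.arctan2(d[1],d[0]))
S=bot.camera("side")
r=bot.cut_out(S,"lever_post");print([(x["box"],x["confidence"]) for x in r])
save(S,"s1.png",(220,190,400,390),3)
for p in([.453,-.1665,.154],[.456,-.1665,.154],[.453,-.1665,.09]):print((proj(S,p)-[220,190])*3)
E
```

```text
[ 0.45696188 -0.16713513  0.154     ] [ 0.45695869 -0.09869561  0.097     ] [ 0.45520364 -0.16324781  0.092     ] [0.54251739 0.03314556 0.184     ] [ 0.5432265  -0.05260054  0.112     ]
0.06843951244006699 -1.5707496290667964
0.06457604506656926 -1.5979776288392344
[([292.0, 282.0, 352.1, 329.4], 0.59), ([256.3, 312.9, 281.8, 358.8], 0.58)]
[147.94917132 441.73556357]
[153.90366108 439.90751407]
[159.28755199 492.03506835]
```

View pics/s1.png

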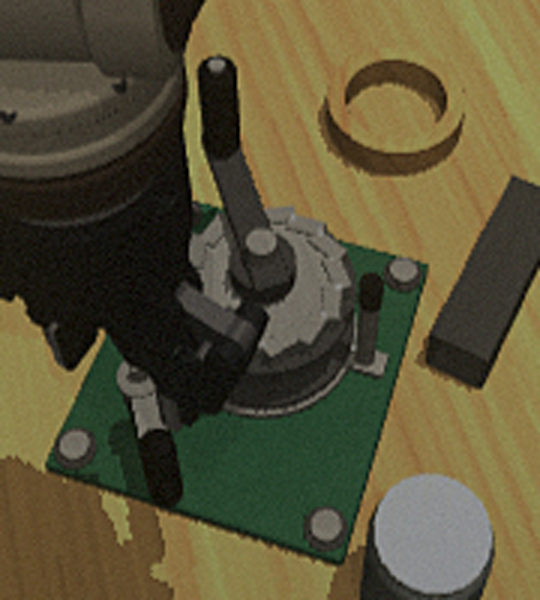

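The side view shows the post at about (151,437), which gives x≈0.456. It may have slid a few mm along the pads, so I regrip with the jaws along the push direction and confirm the end stop.

```bash
python3 -m inch '[[[1.5,0,5],[0,-0.14,0],50],[[1.5,0,5],[0,-0.28,0],50],[[1.5,0,5],[0,-0.42,0],50],[[1.5,0,5],[0,-0.56,0],50],[[1.5,15,5],[0,-0.7,0],50],[[1.5,45,5],[0,-0.84,0],50],[[1.5,80,5],[0,-0.84,0],50],[[1.5,104,5],[0,-0.84,0],50],[[1.5,112,5],[0,-0.84,0],50],[[1.5,112,5],[0,-0.84,0],15],[[1.5,112,5],[0,-0.84,0],15],[[1.5,112,5],[0,-0.84,0],15],[[1.5,112,5],[0,-0.84,0],15],[[1.5,112,5],[0,-0.84,0],15],[[1.5,112,5],[0,-0.84,0],15]]' 40;  python3 -m inch '[[[-1,0,0],[0,0,0],15],[[-2,0,0],[0,0,0],15],[[-2,0,0],[0,0,0],15]]';  python3 -m inch '[[[-1,0,0],[0,0,0],15],[[-2,0,0],[0,0,0],15],[[-2,0,0],[0,0,0],15]]'
```

```text
time: 9.2
ee_pos: [0.4572, -0.1668, 0.1151]
tcp_rot: [-90.1, -0.7, 0.2]
wrist_force: [-1.2, -0.6, 5.7]
opening: 0.0168
time: 9.5
ee_pos: [0.4561, -0.1668, 0.1152]
tcp_rot: [-90.1, -0.8, 0.2]
wrist_force: [6.8, 0.3, -3.0]
opening: 0.017
time: 9.8
ee_pos: [0.4561, -0.1668, 0.1153]
tcp_rot: [-90.1, -1.0, 0.2]
wrist_force: [15.3, 0.3, -6.9]
opening: 0.017
```

The post stays at x=0.4561 while the force rises to 15 N, so the lever is at its end stop. Next I release it and go over to the crank grip.

```bash
python3 -m inch '[[[0,0,0],[0,0,0],50],[[1,0,0],[0,0,0],50],[[1,0,0],[0,0,0],50],[[1,-25,0],[0,0,0],50],[[1,-65,0],[0,0,0],60],[[1,-100,0],[0,0,0],60],[[10,-113,25],[0,0.12,0],60],[[25,-113,55],[0,0.26,0],60],[[40,-113,90],[0,0.4,0],60],[[54,-113,125],[0,0.54,0],60],[[68,-113,158],[0,0.68,0],60],[[80,-113,185],[0,0.82,0],60],[[86,-113,198],[0,0.94,0],60],[[86,-113,200],[0,0.94,0],60],[[86,-113,200],[0,0.94,0],60]]' 60
python3 - <<'E'
from h import *
o=bot.get_obs();print(o["time"],o["ee_pos"],o["tcp_rot"],o["q"].round(1))
c=bot.camera("wrist");save(c,"w2.png")
for r in bot.search_frame(c,"crank_grip")[:2]:print(np.round(r["box"]),r["confidence"])
for p in([.5425,.0335,.184],[.5425,.0335,.108],[.5432,-.0526,.112],[.456,-.1668,.154]):print(proj(c,p))
E
```

```text
time: 11.3
ee_pos: [0.5392, 0.0337, 0.2293]
tcp_rot: [-89.3, -0.7, -53.5]
wrist_force: [0.6, -1.4, 0.3]
opening: 0.0599
11.3 [0.53919517 0.0337387  0.22928661] [-89.28766912  -0.68098726 -53.46403331] [  3.7   2.6   7.3  93.8  -0.2 147.1]
[302. 167. 437. 278.] 0.56
[320.01230243 218.71803407]
[318.60295308 190.0268865 ]
[391.14196083 242.00299788]
[433.45585667 392.81449666]
```

View pics/w2.png

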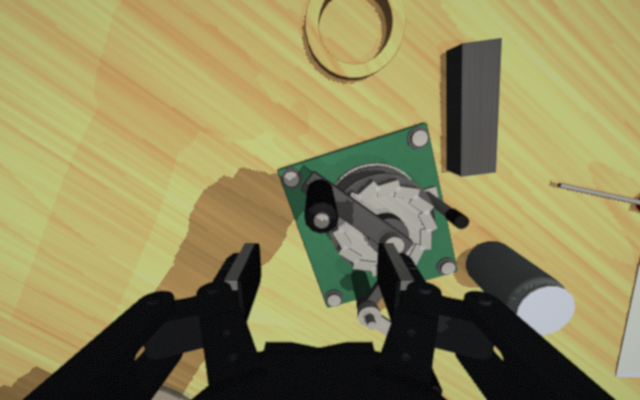

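The wrist view shows the grip top at (321,218), matching the prediction. I descend and grip.

```bash
python3 -m inch '[[[2,25,2.5],[0,0,0],60],[[2,60,2.5],[0,0,0],60],[[2,90,2.5],[0,0,0],60],[[2,103,2.5],[0,0,0],60],[[2,106,2.5],[0,0,0],60],[[2,106,2.5],[0,0,0],60],[[2,106,2.5],[0,0,0],18],[[2,106,2.5],[0,0,0],18],[[2,106,2.5],[0,0,0],18],[[2,106,2.5],[0,0,0],18],[[2,106,2.5],[0,0,0],18],[[2,106,2.5],[0,0,0],18]]' 60
```

```text
time: 12.6
ee_pos: [0.5443, 0.0334, 0.1251]
tcp_rot: [-89.2, -0.7, -53.5]
wrist_force: [-2.3, 2.0, 6.8]
opening: 0.023
```

```bash
python3 -m inch '[[[-1.5,0,-2],[0,0,0],18],[[-3,0,-4.2],[0,0,0],18],[[-4.5,0,-6.5],[0,0,0],18],[[-6,0,-9],[0,0,0],18],[[-7,0,-10.7],[0,0,0],18],[[-7,0,-10.7],[0,0,0],18],[[-7,0,-10.7],[0,0,0],18]]'
python3 - <<'E'
from h import *
for n in("top","side"):
    c=bot.camera(n)
    for r in bot.search_frame(c,"pawl_nose")[:2]:
        b=r["box"];print(n,np.round(b),r["confidence"])
    save(c,n+"2.png",(340,200,460,330) if n=="top" else (230,250,350,380),3)
import cv2
cv2.imwrite("pics/p2.png",cv2.hconcat([cv2.imread("pics/top2.png"),cv2.imread("pics/side2.png")]))
E
```

```text
time: 13.3
ee_pos: [0.5324, 0.0327, 0.1252]
tcp_rot: [-89.0, -0.7, -53.5]
wrist_force: [6.5, -1.1, -3.1]
opening: 0.0227
side [281. 218. 339. 327.] 0.75
side [272. 316. 296. 320.] 0.7
```

View pics/p2.png

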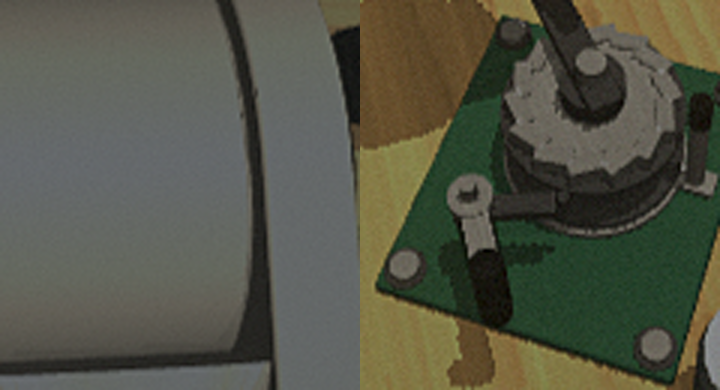

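```bash
python3 - <<'E'
from h import *
c=bot.camera("side")
for px in((555,195),(556,203),(554,213)):
  for z in(.084,.078,.072):
    p=atz(c,230+(px[0]-360)/3,250+px[1]/3,z);print(px,z,p.round(4),np.hypot(p[0]-.5438,p[1]+.052).round(4), np.hypot(p[0]-.4563,p[1]+.0987).round(4))
# predicted nose for pawl clear(66) / engaged(52), 52 mm from pivot
P=np.array([.4563,-.0987]);H=np.array([.5438,-.052]);D=np.linalg.norm(H-P);u=(H-P)/D;v=np.array([u[1],-u[0]])
for r in(.052,.060,.066):
    a=(D*D+.052**2-r*r)/2/D;h=np.sqrt(max(0,.052**2-a*a));
    for s in(1,-1):
        n=P+a*u+s*h*v;print(r,s,n.round(4),(proj(c,[*n,.078])-[230,250])*3+[360,0])
print((proj(c,[*P,.095])-[230,250])*3+[360,0],(proj(c,[*H,.112])-[230,250])*3+[360,0])
o=bot.get_obs();print(o["time"],o["wrist_force"])
E
```

```text
(555, 195) 0.084 [ 0.505  -0.1096  0.084 ] 0.0695 0.0499
(555, 195) 0.078 [ 0.5055 -0.1067  0.078 ] 0.0668 0.0499
(555, 195) 0.072 [ 0.5061 -0.1037  0.072 ] 0.064 0.05
(556, 203) 0.084 [ 0.5042 -0.1146  0.084 ] 0.0741 0.0504
(556, 203) 0.078 [ 0.5047 -0.1117  0.078 ] 0.0713 0.0501
(556, 203) 0.072 [ 0.5053 -0.1088  0.072 ] 0.0686 0.05
(554, 213) 0.084 [ 0.5014 -0.1201  0.084 ] 0.0802 0.05
(554, 213) 0.078 [ 0.5019 -0.1173  0.078 ] 0.0775 0.0493
(554, 213) 0.072 [ 0.5025 -0.1144  0.072 ] 0.0748 0.0488
0.052 1 [ 0.5074 -0.0892] [550.06060148 167.8987046 ]
0.052 -1 [ 0.4927 -0.0615] [514.13515827 135.0952368 ]
0.06 1 [ 0.5083 -0.1004] [556.62023565 184.09494066]
0.06 -1 [ 0.4839 -0.0546] [497.06475933 129.38362525]
0.066 1 [ 0.5076 -0.1072] [558.70490649 194.73004599]
0.066 -1 [ 0.4778 -0.0514] [486.01506037 127.60761705]
[465.8504291  193.82448638] [589.560464    69.08460393]
13.55 [ 6.39902046  0.18860188 -3.55792727]
```

The pawl nose is at about (556,200) in the crop. That fits the clear prediction (559,195, 66 mm) and not the engaged one (550,168). The robot is holding the spring load of about 6.4 N. Next I compute the easing arc.

```bash
cat > arc.py <<'E'
import sys
from h import *
o=bot.get_obs();e=np.array(o["ee_pos"]);M=R.from_euler('xyz',o["tcp_rot"],degrees=True).as_matrix();C=np.array([.5438,-.0522])
d=e[:2]-C;t0=np.arctan2(d[1],d[0]);r=np.hypot(*d);print("theta",t0.round(3),"r",r.round(4),"F",np.round(o["wrist_force"],1),"t",o["time"])
end,n=float(sys.argv[1]),int(sys.argv[2])
for t in np.linspace(t0,end,n+1)[1:]:
    rr=.0855
    w=np.array([*(C+rr*np.array([np.cos(t),np.sin(t)])),.1255])-e;print(t.round(2),(M.T@w*1000).round(1).tolist())
E
python3 arc.py 0.8 20
```

```text
theta 1.703 r 0.0857 F [ 6.4  0.2 -3.6] t 13.55
1.66 [2.1, -0.3, 3.2]
1.61 [4.2, -0.2, 6.5]
1.57 [6.4, -0.1, 9.6]
1.52 [8.8, -0.0, 12.7]
1.48 [11.3, 0.1, 15.6]
1.43 [14.0, 0.1, 18.4]
1.39 [16.7, 0.2, 21.1]
1.34 [19.6, 0.3, 23.7]
1.3 [22.6, 0.4, 26.1]
1.25 [25.7, 0.5, 28.4]
1.21 [28.9, 0.5, 30.6]
1.16 [32.2, 0.6, 32.6]
1.12 [35.6, 0.7, 34.5]
1.07 [39.0, 0.8, 36.2]
1.03 [42.6, 0.8, 37.7]
0.98 [46.2, 0.9, 39.1]
0.94 [49.8, 1.0, 40.3]
0.89 [53.6, 1.0, 41.4]
0.85 [57.3, 1.1, 42.3]
0.8 [61.1, 1.1, 43.0]
```

```bash
python3 -m inch '[[[2,0,3],[0,0,0],18],[[4.2,0,6.5],[0,0,0],18],[[6.4,0,9.6],[0,0,0],18],[[8.8,0,12.7],[0,0,0],18],[[11.3,0,15.6],[0,0,0],18],[[14,0,18.4],[0,0,0],18],[[16.7,0,21],[0,0,0],18],[[19.6,0.2,23.7],[0,0,0],18],[[22.6,0.3,26],[0,0,0],18],[[25.7,0.4,28.4],[0,0,0],18],[[29,0.5,30.6],[0,0,0],18],[[32.2,0.5,32.6],[0,0,0],18],[[35.6,0.6,34.5],[0,0,0],18],[[39,0.7,36.2],[0,0,0],18],[[42.6,0.8,37.7],[0,0,0],18],[[46.2,0.9,39],[0,0,0],18],[[49.8,1,40.3],[0,0,0],18],[[53.6,1,41.4],[0,0,0],18],[[57.3,1,42.3],[0,0,0],18],[[60,1,43],[0,0,0],18]]'; python3 arc.py 0.0 20
```

```text
time: 15.55
ee_pos: [0.6029, 0.0094, 0.1252]
tcp_rot: [-89.1, -0.7, -53.6]
wrist_force: [3.6, -3.0, -4.0]
opening: 0.0228
theta 0.806 r 0.0853 F [ 3.6 -3.  -4. ] t 15.55
0.77 [3.4, -0.2, 0.7]
0.73 [6.8, -0.2, 1.0]
0.69 [10.3, -0.1, 1.3]
0.65 [13.7, -0.1, 1.4]
0.6 [17.1, -0.0, 1.4]
0.56 [20.6, 0.0, 1.2]
0.52 [24.0, 0.1, 0.9]
0.48 [27.4, 0.1, 0.4]
0.44 [30.8, 0.1, -0.2]
0.4 [34.2, 0.2, -0.9]
0.36 [37.5, 0.2, -1.8]
0.32 [40.8, 0.2, -2.8]
0.28 [44.1, 0.2, -3.9]
0.24 [47.3, 0.3, -5.2]
0.2 [50.5, 0.3, -6.5]
0.16 [53.6, 0.3, -8.1]
0.12 [56.6, 0.3, -9.7]
0.08 [59.6, 0.3, -11.5]
0.04 [62.4, 0.3, -13.3]
0.0 [65.3, 0.3, -15.3]
```

```bash
python3 -m inch '[[[3.2,0,0.6],[0,0,0],18],[[6.8,0,1],[0,0,0],18],[[10.3,0,1.3],[0,0,0],18],[[13.7,0,1.4],[0,0,0],18],[[17,0,1.4],[0,0,0],18],[[20.6,0,1.2],[0,0,0],18],[[24,0,0.9],[0,0,0],18],[[27.4,0,0.4],[0,0,0],18],[[30.8,0,-0.2],[0,0,0],18],[[34.2,0,-0.9],[0,0,0],18],[[37.5,0,-1.8],[0,0,0],18],[[40.8,0,-2.8],[0,0,0],18],[[44,0,-3.9],[0,0,0],18],[[47.3,0,-5.2],[0,0,0],18],[[50.5,0,-6.5],[0,0,0],18],[[53.6,0,-8],[0,0,0],18],[[56.6,0,-9.7],[0,0,0],18],[[59.6,0,-11.5],[0,0,0],18],[[62.4,0,-13.3],[0,0,0],18],[[64,0,-14.5],[0,0,0],18]]'; python3 arc.py -0.24 10
python3 - <<'E'
from h import *
c=bot.camera("side");save(c,"s3.png",(240,190,400,350),3.5)
E
```

```text
time: 17.55
ee_pos: [0.6287, -0.0509, 0.1253]
tcp_rot: [-89.1, -0.7, -53.6]
wrist_force: [-2.9, -4.8, -9.1]
opening: 0.0226
theta 0.015 r 0.0849 F [-2.9 -4.8 -9.1] t 17.55
-0.01 [2.1, -0.2, -0.8]
-0.04 [3.8, -0.2, -2.1]
-0.06 [5.5, -0.2, -3.5]
-0.09 [7.2, -0.2, -4.9]
-0.11 [8.8, -0.2, -6.4]
-0.14 [10.4, -0.2, -7.9]
-0.16 [11.9, -0.2, -9.4]
-0.19 [13.4, -0.2, -11.0]
-0.21 [14.9, -0.2, -12.6]
-0.24 [16.3, -0.2, -14.3]
```

View pics/s3.png

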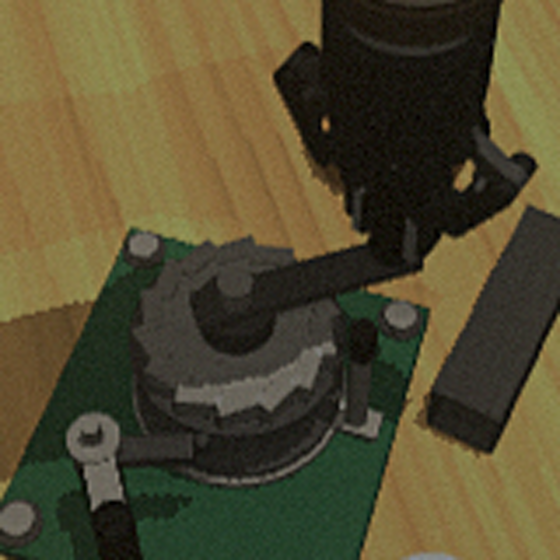

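The arm at the lower right of the hub has not yet reached the stop cap at (363,340), and the pawl is still clear. I continue slower.

```bash
python3 -m inch '[[[2,0,-0.8],[0,0,0],18],[[3.8,0,-2.1],[0,0,0],18],[[5.5,0,-3.5],[0,0,0],18],[[7.2,0,-4.9],[0,0,0],18],[[8.8,0,-6.4],[0,0,0],18],[[10.4,0,-7.9],[0,0,0],18],[[11.9,0,-9.4],[0,0,0],18],[[13,0,-10.5],[0,0,0],18],[[13,0,-10.5],[0,0,0],18]]'; python3 arc.py -0.4 12
```

```text
time: 18.5
ee_pos: [0.6272, -0.0679, 0.1252]
tcp_rot: [-89.2, -0.6, -53.6]
wrist_force: [-6.0, -2.3, -6.1]
opening: 0.0229
theta -0.186 r 0.0849 F [-6.  -2.3 -6.1] t 18.5
-0.2 [1.5, -0.2, -0.7]
-0.22 [2.5, -0.2, -1.8]
-0.24 [3.5, -0.3, -3.0]
-0.26 [4.5, -0.3, -4.2]
-0.28 [5.4, -0.3, -5.4]
-0.29 [6.3, -0.3, -6.6]
-0.31 [7.2, -0.3, -7.8]
-0.33 [8.1, -0.3, -9.1]
-0.35 [9.0, -0.3, -10.3]
-0.36 [9.8, -0.3, -11.6]
-0.38 [10.6, -0.3, -12.9]
-0.4 [11.4, -0.3, -14.2]
```

```bash
python3 -m inch '[[[0.8,0,-1.3],[0,0,0],18],[[1.8,0,-2.5],[0,0,0],18],[[2.8,0,-3.7],[0,0,0],18],[[3.3,0,-4.3],[0,0,0],18],[[3.3,0,-4.3],[0,0,0],18]]'; python3 -m inch '[[[0.5,0,-0.6],[0,0,0],18],[[1,0,-1.2],[0,0,0],18],[[1.5,0,-1.8],[0,0,0],18],[[1.5,0,-1.8],[0,0,0],18]]'; python3 arc.py -0.4 6
```

```text
time: 19.0
ee_pos: [0.6258, -0.0733, 0.1253]
tcp_rot: [-89.2, -0.6, -53.6]
wrist_force: [-0.2, -4.1, -7.7]
opening: 0.0225
time: 19.4
ee_pos: [0.6252, -0.0756, 0.1253]
tcp_rot: [-89.2, -0.6, -53.6]
wrist_force: [-1.7, -2.5, -6.8]
opening: 0.0227
theta -0.28 r 0.0847 F [-1.7 -2.5 -6.8] t 19.4
-0.3 [1.7, -0.2, -0.8]
-0.32 [2.7, -0.2, -2.2]
-0.34 [3.7, -0.2, -3.6]
-0.36 [4.6, -0.2, -5.1]
-0.38 [5.5, -0.2, -6.5]
-0.4 [6.4, -0.2, -8.0]
```

```bash
python3 -m inch '[[[0.6,0,-0.8],[0,0,0],18],[[1.2,0,-1.5],[0,0,0],18],[[1.2,0,-1.5],[0,0,0],18]]'; python3 -m inch '[[[0.6,0,-0.8],[0,0,0],18],[[1.2,0,-1.6],[0,0,0],18],[[1.2,0,-1.6],[0,0,0],18]]';  python3 arc.py -0.4 6
```

```text
time: 19.7
ee_pos: [0.6245, -0.0776, 0.1253]
tcp_rot: [-89.2, -0.6, -53.6]
wrist_force: [-2.2, -3.2, -7.3]
opening: 0.0228
time: 20.0
ee_pos: [0.6239, -0.0796, 0.1253]
tcp_rot: [-89.2, -0.6, -53.6]
wrist_force: [-1.8, -3.7, -6.2]
opening: 0.0229
theta -0.33 r 0.0846 F [-1.8 -3.7 -6.2] t 20.0
-0.34 [1.3, -0.2, -0.3]
-0.35 [1.8, -0.2, -1.2]
-0.36 [2.4, -0.2, -2.0]
-0.38 [2.9, -0.2, -2.9]
-0.39 [3.4, -0.2, -3.7]
-0.4 [4.0, -0.2, -4.6]
```

```bash
python3 - <<'E'
from h import *
c=bot.camera("side");save(c,"s4.png",(270,210,390,330),4.5)
E
```

```text
(no output)
```

View pics/s4.png

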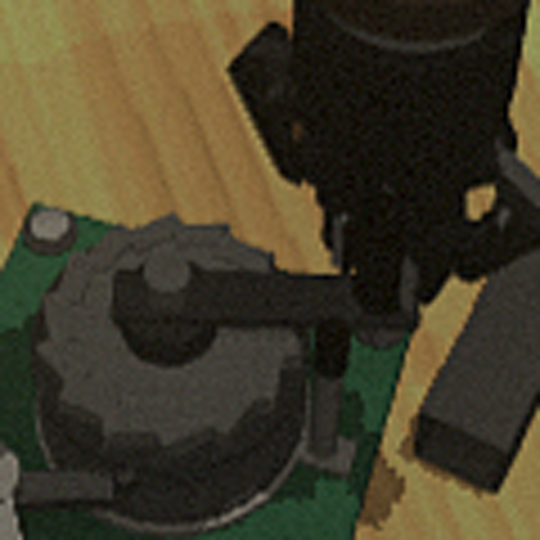

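The arm edge is right at the stop cap (332,322), but the spring force is still on the gripper. I keep making small steps while watching the force.

```bash
for i in 1 2; do python3 -m inch '[[[0.6,0,-0.7],[0,0,0],18],[[1.1,0,-1.4],[0,0,0],18],[[1.1,0,-1.4],[0,0,0],18]]' | grep -v time; done;  python3 arc.py -0.44 6
```

```text
ee_pos: [0.6233, -0.0813, 0.1253]
tcp_rot: [-89.2, -0.6, -53.6]
wrist_force: [-2.5, -2.4, -5.9]
opening: 0.0226
ee_pos: [0.6227, -0.0828, 0.1253]
tcp_rot: [-89.2, -0.6, -53.6]
wrist_force: [-3.1, -0.0, -6.1]
opening: 0.0227
theta -0.37 r 0.0847 F [-3.1 -0.  -6.1] t 20.65
-0.38 [1.2, -0.2, -0.4]
-0.39 [1.8, -0.2, -1.2]
-0.41 [2.3, -0.2, -2.1]
-0.42 [2.8, -0.2, -3.0]
-0.43 [3.2, -0.2, -3.8]
-0.44 [3.7, -0.3, -4.7]
```

```bash
python3 -m inch '[[[0.4,0,-0.9],[0,0,0],18],[[0.6,0,-1.2],[0,0,0],18],[[0.6,0,-1.2],[0,0,0],18]]';  python3 arc.py -0.44 2
```

```text
time: 20.95
ee_pos: [0.6226, -0.0832, 0.1253]
tcp_rot: [-89.1, -0.5, -53.6]
wrist_force: [1.1, 4.9, -7.2]
opening: 0.0229
theta -0.375 r 0.0846 F [ 1.1  4.9 -7.2] t 20.95
-0.41 [2.2, -0.2, -1.9]
-0.44 [3.5, -0.3, -4.4]
```

Contact: the tangential force has flipped to about +5 N and the position has stalled. The arm is on the stop at a world angle of about -0.375. I relieve the load slightly, open and lift away.

```bash
python3 -m inch '[[[-0.3,0,0.5],[0,0,0],22],[[-0.3,0,0.5],[0,0,0],26],[[-0.3,0,0.5],[0,0,0],32],[[-0.3,0,0.5],[0,0,0],45],[[-0.3,0,0.5],[0,0,0],55],[[-0.3,0,0.5],[0,0,0],55],[[-0.3,0,0.5],[0,0,0],55],[[0,-20,0],[0,0,0],55],[[0,-50,0],[0,0,0],55],[[0,-90,0],[0,0,0],55],[[0,-120,0],[0,0,0],55],[[0,-120,-40],[0,0,0],55],[[-40,-120,-80],[0,0,0],55],[[-80,-120,-120],[0,0,0],55],[[-110,-120,-170],[0,0,0],55],[[-130,-120,-200],[0,0,0],55],[[-130,-120,-200],[0,0,0],55]]'
python3 - <<'E'
from h import *
import cv2
for n,k in(("top",(300,160,460,330)),("side",(230,190,390,360))):
    c=bot.camera(n);save(c,n+"5.png",k,2.5)
cv2.imwrite("pics/f.png",cv2.hconcat([cv2.imread("pics/top5.png"),cv2.imread("pics/side5.png")]))
o=bot.get_obs();print(o["time"],o["ee_pos"],o["wrist_force"])
E
```

```text
time: 22.65
ee_pos: [0.3785, -0.0975, 0.2421]
tcp_rot: [-89.1, -0.6, -53.6]
wrist_force: [2.2, -0.4, -0.8]
opening: 0.0551
22.75 [ 0.38171376 -0.09777661  0.24193325] [ 1.18354748 -0.75860474 -0.46584262]
```

View pics/f.png

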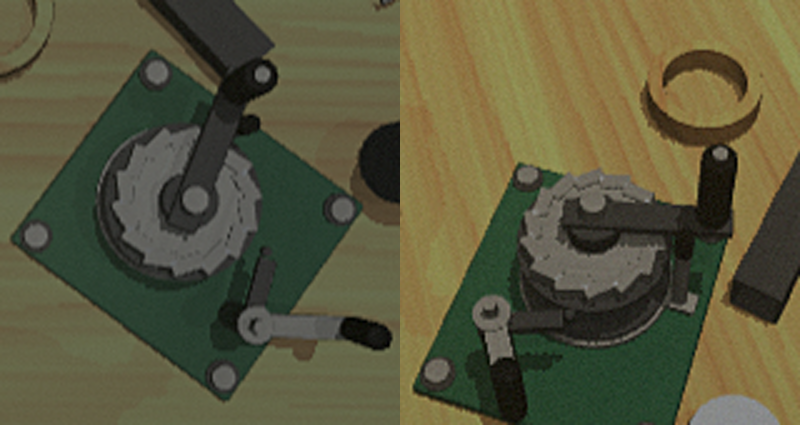

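The final view shows the crank arm lying against the stop cap at (250,125) and the pawl clear of the wheel at (265,250). The lever is off, with its post at (365,333), and the bystanders are where they were.

```bash
python3 -c "
from workcell import bot
bot.job_done()"
```

```text
the job is handed in; nothing more can be done
```

The job is done and handed in at about 23 s of robot time. The crank arm rests on the rubber-capped stop, the release lever is off and the pawl is clear.

- **Lever:** I swung it until it hit its end stop. The first time, the post slid about 3 mm along the pads and read short, so I regripped it and pushed again. The post then stayed put while the force rose to about 15 N. By the pictures it had turned about 0.57 to 0.6 rad, slightly under the stated 0.62, which is within my measuring error.
- **Pawl:** I wound the crank about 0.14 rad to take the load. The side picture then put the pawl nose about 66 to 70 mm from the drum axis, so it was clear. The wrist force was about 6.4 N, which matches the spring.
- **Crank:** I eased it back at about 0.4 rad/s, slowing near the end, until it met the stop. My last step pressed it there with about 5 N; I then backed off slightly, opened the gripper and lifted away.
- **Last check:** In the final top and side pictures the crank lay against the stop, the pawl was clear, the lever was off and the robot was touching nothing. The tape, can and offcut looked undisturbed by eye; I did not measure them again.

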